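Set out the tester bottles in reverse order

TASK

Move the four tester bottles from the plywood delivery tray to the brass-walled display rack, one in each cell and in the reverse order: the bottle that starts nearest the tray's brass ball goes in the cell farthest from the display's brass ball, the next one in the next cell, and so on, so that the last goes in the cell beside the display's ball. Leave every bottle standing upright on the floor of its cell, and do not let any bottle fall over on the way. The coasters stay in the tray.

Things in the scene. Friction and masses are not known exactly. Their poses are not given: they have to be found in the camera images.
- tray: Delivery tray: plywood floor, brown wooden walls. Either the row nearer the robot or the farther. Fixed, level. Origin: underside centre of the 4 cells; x across the row, y along it. Cells 70 x 70 mm inside, centres at x = 0, y = +114, +38, -38, -114 mm; cell floor 10 mm up; walls 6 mm thick, tops 25 mm up; outside 82 x 310 mm. A black end tab holds a 22 mm brass ball at y = +170 mm, top 37 mm up.
- display: Display rack: black floor, brass walls, empty. The other row. Fixed, level. Origin: underside centre of the 4 cells; x across the row, y along it. Cells 70 x 70 mm inside, centres at x = 0, y = +114, +38, -38, -114 mm; cell floor 10 mm up; walls 6 mm thick, tops 25 mm up; outside 82 x 310 mm. A black end tab holds a 22 mm brass ball at y = +170 mm, top 37 mm up.
- bottle_red: Red bottle with a red cap and a white label band, 160 g or so, standing on its coaster at the start. Round body 44 mm across from 0 to 62 mm above its foot, then a shoulder, then a cap 32 mm across from 70 to 95 mm (its top). Origin: centre of its foot; z up its axis.
- bottle_yellow: Yellow bottle with a yellow cap and a white label band, 160 g or so, standing on its coaster at the start. Round body 44 mm across from 0 to 62 mm above its foot, then a shoulder, then a cap 32 mm across from 70 to 95 mm (its top). Origin: centre of its foot; z up its axis.
- bottle_green: Green bottle with a green cap and a white label band, 160 g or so, standing on its coaster at the start. Round body 44 mm across from 0 to 62 mm above its foot, then a shoulder, then a cap 32 mm across from 70 to 95 mm (its top). Origin: centre of its foot; z up its axis.
- bottle_blue: Blue bottle with a blue cap and a white label band, 160 g or so, standing on its coaster at the start. Round body 44 mm across from 0 to 62 mm above its foot, then a shoulder, then a cap 32 mm across from 70 to 95 mm (its top). Origin: centre of its foot; z up its axis.
- coaster_red: Red square coaster, 60 x 60 x 4 mm, fixed to the floor of a tray cell. Each bottle starts upon the coaster of its own colour, so the coasters keep showing the starting order; they stay. Origin: centre of its underside (its top is 14 mm above the table).
- coaster_yellow: Yellow square coaster, 60 x 60 x 4 mm, fixed to the floor of a tray cell. Each bottle starts upon the coaster of its own colour, so the coasters keep showing the starting order; they stay. Origin: centre of its underside (its top is 14 mm above the table).
- coaster_green: Green square coaster, 60 x 60 x 4 mm, fixed to the floor of a tray cell. Each bottle starts upon the coaster of its own colour, so the coasters keep showing the starting order; they stay. Origin: centre of its underside (its top is 14 mm above the table).
- coaster_blue: Blue square coaster, 60 x 60 x 4 mm, fixed to the floor of a tray cell. Each bottle starts upon the coaster of its own colour, so the coasters keep showing the starting order; they stay. Origin: centre of its underside (its top is 14 mm above the table).

How it is judged:
By the outcome, as a careful person would: the job done as asked, in the order asked, and still so for the second after the job is handed in, with the robot touching nothing.
It also fails if it takes over 106 s, if anything falls off the work surface, if the arm or the gripper's body presses on something with over 40 N, if the wrist force passes 120 N, or if a joint passes its speed limit or range.

ROBOT

A 6-joint arm with a two-finger parallel gripper is mounted at the origin on the work surface. World frame = base frame: x ahead of the robot, y to its left, z up, the work surface at z = 0. Lengths are in m, angles in degrees, forces in N, time in s.
With the tool pointing down it reaches from about 0.375 to 0.75 m from the base axis. Payload 9 kg.
Tool frame: the origin (TCP) lies where the fingers leave the gripper's body, on its centre line; the fingertips stand 73 mm ahead of it and the grasp point (between the pads) lies 54 mm ahead of it (robot.tip_reach is the distance from the TCP to the fingertips, in m); z points along the fingers, y is the direction in which the jaws open and shut (so a half turn about z gives the same grasp; the last joint's range is limited). The gripper opens to 85 mm and grips with 20 to 120 N. Pads are 22 mm wide; open, the fingers measure 114 mm over their backs; the gripper's body (76 mm by 85 mm) begins 54 mm behind the grasp point. The pads swing forward as they close: fully open they stand 13 mm farther back than shut.
Start: joints at [59.318, 5.964, 5.575, 89.605, 0, 77.527], TCP at [0.187, 0.57, 0.304] pointing down, gripper open.
Joint ranges: [-171.21, 171.21], [-48.23, 106.86], [-62.78, 66.21], [-105.2, 120.99], [-86.42, 89.51], [-180, 180]. Speed limits (degrees/s): [127.2, 127.2, 147.25, 180, 180, 180].

INTERFACE

Orientations are given as [roll, pitch, yaw] about the fixed x, y, z axes, in that order (R = Rz(yaw) Ry(pitch) Rx(roll)).
In Python, from plant import robot gives the robot as it stands. Calls block until the motion is done:
- robot.move_pose(position, orientation): joint-space move of the TCP to a pose.
- robot.line_to(position, vel=0.15, rotation=None, guard=None): straight line of the TCP; rotation=None keeps the orientation; vel is the mean speed in m/s. With guard (N) it stops when the force on the tool has changed by that much, and returns True; else False.
- robot.goto_joints(angles): joint-space move.
- robot.set_gripper(opening): finger opening in m; the grip force is fixed at half the most; returns when the fingers have stopped.
- robot.pause(seconds).
- robot.ik(position, orientation): joint angles nearest the present ones, or None.
- robot.observe(): the state.
- robot.grab_frame(name): name is "side" or "top" or "wrist"; returns the picture (384x512x3 uint8, blue, green, red); there is no depth.
- robot.get_calibration(name): a dict with "vertical_fov" (degrees; the focal length in pixels is half the picture's height over the tangent of half this angle, whatever the lens; pixels are square), "cx", "cy" (the principal point, pixels), "rvec" (rotation vector, rad) and "tvec" (3), from world to camera coordinates, as OpenCV has them. Camera axes: x right, y down, z forward; pixel columns grow to the right and rows downward; lengths in m; the calibration is good to about 2 mm. A picture is of the moment at which its call begins: read the wrist's pose just before it. get_calibration takes no time and is no camera call; for the wrist camera it gives the pose at the moment of the call.
A pose or a line that the arm cannot do raises robot.IKError and nothing moves.
- robot.job_done(): hands the job in, once; it reports no verdict.
The state is a dict: "time": time; "q": joint angles; "qvel": joint speeds; "joint_torque": joint torques, N m; "tool_pos": TCP position; "tcp_rot": TCP orientation; "ft_force": force on the tool from outside, world axes, zero at the start; "torque": the same for the moment, N m; "gripper_width": finger opening in m.
Only numpy, scipy, OpenCV 4.12 (cv2) and the standard library are available. Lean on these libraries where they do the work, as an engineer would, in place of code of your own. Each camera call takes 0.05 s, during which the arm holds its last target. There are 200 camera calls.

## Working session

There is one attempt and no reset: what is moved stays moved. The work goes in short steps, each a Python script; the robot and the scene stay as the last script left them, time stands still between calls to the robot, and variables do not carry over. Pictures are saved under pics/ and viewed, about 12 in all and at most 16, crops included, and the job is handed in when it is done.

```bash
ls; mkdir -p pics; python3 - <<'E'
from plant import robot
import cv2
for n in("top","side"):
    cv2.imwrite(f"pics/{n}0.png",robot.grab_frame(n)); print(n,robot.get_calibration(n))
print(robot.observe())
E
```

```text
pics
top {'vertical_fov': 46.610284533805284, 'cx': 252.53718266433611, 'cy': 192.75312094338844, 'rvec': array([ 2.16022559, -2.15184037,  0.09729255]), 'tvec': array([-0.01259518,  0.55990596,  0.64846544])}
side {'vertical_fov': 57.578862179263936, 'cx': 248.14385697395576, 'cy': 187.07181812278773, 'rvec': array([ 1.97658531, -0.55425798,  0.33121882]), 'tvec': array([-0.46605259,  0.18127949,  0.43464319])}
{'time': 0.1, 'q': array([5.93193278e+01, 5.99480124e+00, 5.53197613e+00, 8.96060591e+01,
       7.04117618e-04, 7.75257198e+01]), 'qvel': array([ 0.00358375, -0.04983941,  0.07376498, -0.00078339, -0.01660251,
       -0.01653433]), 'joint_torque': array([ 8.22865142e-03, -5.58207965e+01,  5.04718494e+01,  1.30144204e-02,
       -2.73209853e-04, -5.87590512e-05]), 'tool_pos': array([0.18734801, 0.5697699 , 0.30320852]), 'tcp_rot': array([-1.79932894e+02, -1.55665638e-02,  1.61793599e+02]), 'ft_force': array([ 0.0335055 , -0.04308686, -1.1047707 ]), 'torque': array([-0.03566423, -0.03016851, -0.04261177]), 'gripper_width': 0.08555800554251473}
```

View pics/top0.png

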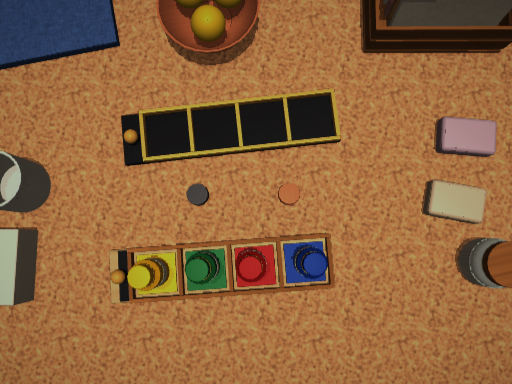

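View pics/side0.png

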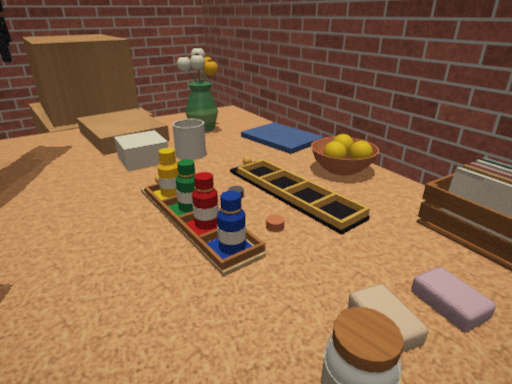

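Both balls are at the left end in the top view: tray ball (118,277), display ball (130,136). The order from the tray ball is yellow, green, red, blue. The display is the farther row and is empty. Next I'll fit both rack poses and overlay the predictions.

```bash
cat > h.py <<'E'
import numpy as np, cv2
from scipy.optimize import least_squares
def K(c,h=384):
    f=h/2/np.tan(np.radians(c["vertical_fov"]/2)); return np.array([[f,0,c["cx"]],[0,f,c["cy"]],[0,0,1.]])
def proj(P,c): return cv2.projectPoints(np.float64(P).reshape(-1,3),c["rvec"],c["tvec"],K(c),None)[0][:,0]
def ray(px,z,c):
    R=cv2.Rodrigues(c["rvec"])[0]; o=-R.T@c["tvec"]; d=R.T@np.linalg.inv(K(c))@np.r_[px,1.]
    return o+d*(z-o[2])/d[2]
def w(pose,P):
    x,y,a=pose; P=np.atleast_2d(P).astype(float); C,S=np.cos(a),np.sin(a)
    return np.c_[x+C*P[:,0]-S*P[:,1],y+S*P[:,0]+C*P[:,1],P[:,2]]
BOX=np.array([[sx*.041,sy*.155,.025] for sx,sy in((1,1),(1,-1),(-1,-1),(-1,1))])
BALL=np.array([[0,.17,.026]])
def fit(px,c,g):
    M=np.r_[BOX,BALL]; r=least_squares(lambda p:(proj(w(p,M),c)-px).ravel(),g,x_scale=[.01,.01,.02],loss='soft_l1'); return r.x,r.fun.reshape(-1,2)
CY=[.114,.038,-.038,-.114]
E
python3 - <<'E'
from h import *
from plant import robot
c=robot.get_calibration("top"); im=cv2.imread("pics/top0.png")
D=np.array([[140,111],[335,91],[340,138],[143,160],[130.5,136]],float)
T=np.array([[128,249],[330,235],[331,284],[130,300],[118,277]],float)
big=cv2.resize(im[80:310,100:350],None,fx=3.2,fy=2.6*3.2/2.6,interpolation=cv2.INTER_CUBIC)
pt=lambda p:tuple(int(v) for v in (np.array(p)-[100,80]+.5)*3.2)
for n,px in(("disp",D),("tray",T)):
    g=ray(px[:4].mean(0),.025,c); b=ray(px[4],.026,c)
    p,res=fit(px,c,[g[0],g[1],np.arctan2(-(b-g)[0],(b-g)[1])])
    print(n,p,res.round(1).tolist())
    cv2.polylines(big,[np.array([pt(q) for q in proj(w(p,BOX),c)])],True,(255,255,0),1)
    for y in CY:
        print(w(p,[0,y,.01]).round(4))
        if n=="tray":
            for z,r in((.109,.016),(.014,.022)):
                t=np.linspace(0,6.283,40)
                cv2.polylines(big,[np.array([pt(q) for q in proj(w(p,np.c_[r*np.cos(t),y+r*np.sin(t),0*t+z]),c)])],True,(255,255,255),1)
        else: cv2.circle(big,pt(proj(w(p,[0,y,.01]),c)[0]),3,(255,255,255),-1)
cv2.imwrite("pics/fit.png",big[:, :800] if big.shape[0]<=600 else cv2.resize(big,None,fx=600/big.shape[0],fy=600/big.shape[0]))
E
```

```text
disp [0.6671887  0.01107874 0.10607065] [[-1.2, -1.2], [-0.2, -1.7], [1.2, 2.2], [-0.3, 0.8], [0.5, -0.0]]
[[0.6551 0.1244 0.01  ]]
[[0.6632 0.0489 0.01  ]]
[[ 0.6712 -0.0267  0.01  ]]
[[ 0.6793 -0.1023  0.01  ]]
tray [0.44717672 0.02281383 0.08549264] [[-1.1, -0.6], [0.0, -3.2], [4.5, 2.7], [-0.4, 3.2], [0.1, -0.6]]
[[0.4374 0.1364 0.01  ]]
[[0.4439 0.0607 0.01  ]]
[[ 0.4504 -0.015   0.01  ]]
[[ 0.4569 -0.0908  0.01  ]]
```

View pics/fit.png

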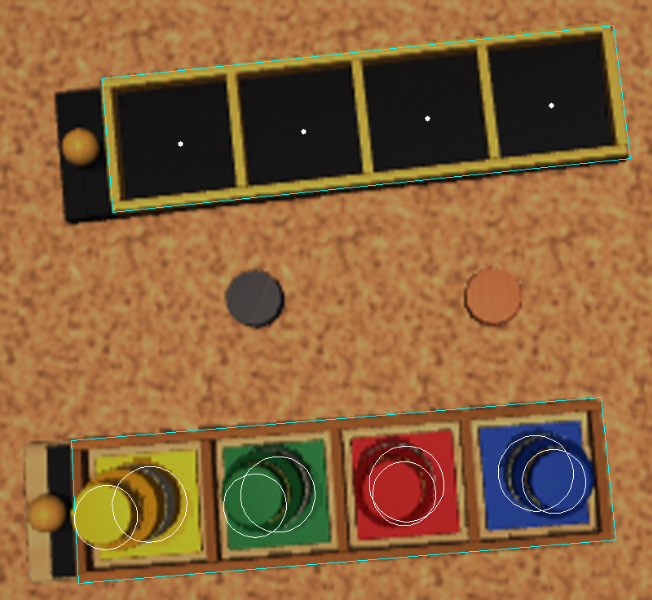

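The display fit is within about 2 px. The tray outline is looser (up to 4.5 px), but the predicted cap circles lie on all four caps. I'll grip the bodies with the jaws across the row, leaving the gripper body about 10 mm above the cap. First I'll approach the yellow bottle and check from near.

```bash
cat >> h.py <<'E'
TR=(.44718,.02281,.0855); DI=(.66719,.01108,.1061); H=.106; UP=.275
def ori(p): return [180,0,90+np.degrees(p[2])]
def over(r,p,i,z): return np.r_[w(p,[0,CY[i],0])[0,:2],z]
E
python3 - <<'E'
from h import *
from plant import robot
for p in(TR,DI):
    for i in range(4):
        for z in (.115,UP):
            q=robot.ik(over(0,p,i,z),ori(p)); print(i,z,None if q is None else np.round(q))
robot.move_pose(over(0,TR,0,UP),ori(TR))
c=robot.get_calibration("wrist"); im=robot.grab_frame("wrist"); s=robot.grab_frame("side")
o=robot.observe(); print(o["time"],o["tool_pos"],o["tcp_rot"])
t=np.linspace(0,6.283,40)
for i in (0,1,2,3):
    for z,r in((.109,.016),(.014,.022)):
        cv2.polylines(im,[proj(w(TR,np.c_[r*np.cos(t),CY[i]+r*np.sin(t),0*t+z]),c).astype(int)],True,(255,255,255),1)
cv2.polylines(im,[proj(w(TR,BOX),c).astype(int)],True,(255,255,0),1)
cv2.imwrite("pics/a.png",np.vstack([im,s])[:, :]) if 0 else cv2.imwrite("pics/a.png",im)
E
```

```text
0 0.115 [  1. -17. -35.  71.   0.  86.]
0 0.275 [  1. -19. -21.  88.   0.  86.]
1 0.115 [ -9. -19. -37.  72.   0.  76.]
1 0.275 [ -9. -21. -22.  89.   0.  76.]
2 0.115 [-19. -18. -37.  71.   0.  66.]
2 0.275 [-19. -21. -22.  89.   0.  66.]
3 0.115 [-27. -15. -34.  71.   0.  58.]
3 0.275 [-27. -18. -20.  88.   0.  58.]
0 0.115 [-0. 20.  2. 72.  0. 83.]
0 0.275 [-0. 18. 16. 88.  0. 83.]
1 0.115 [-7. 20.  2. 72.  0. 77.]
1 0.275 [-7. 17. 15. 88.  0. 77.]
2 0.115 [-13.  21.   3.  72.   0.  71.]
2 0.275 [-13.  19.  17.  88.   0.  71.]
3 0.115 [-19.  24.   6.  73.   0.  64.]
3 0.275 [-19.  21.  20.  89.   0.  64.]
2.025 [0.43740565 0.13708518 0.27511873] [ 1.79990379e+02 -5.95979063e-03  9.49891056e+01]
```

View pics/a.png

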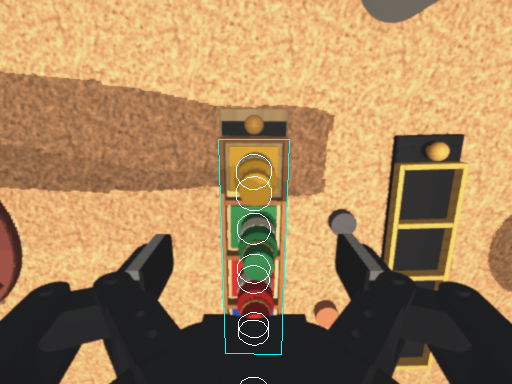

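The wrist view agrees with the model. The yellow cap at (253,190) and green cap at (254,267) fall inside the predicted circles, and the tray edge matches at row 139. I'll pick up the yellow bottle.

```bash
cat >> h.py <<'E'
def pick(r,i):
    p=over(0,TR,i,UP)
    if np.linalg.norm(r.observe()["tool_pos"]-p)>.01: r.move_pose(p,ori(TR))
    hit=r.line_to(over(0,TR,i,.014+H),vel=.12,guard=12)
    o=r.observe(); print("down",hit,o["tool_pos"].round(4),o["ft_force"].round(1))
    if hit: return False
    r.set_gripper(.03); r.pause(.2); o=r.observe(); print("grip",o["gripper_width"],o["ft_force"].round(1))
    r.line_to(over(0,TR,i,UP),vel=.12); r.pause(.2)
    o=r.observe(); print("up",o["gripper_width"],o["ft_force"].round(1),o["time"]); return True
def place(r,j):
    r.line_to(over(0,DI,j,UP),vel=.2,rotation=ori(DI))
    r.line_to(over(0,DI,j,.010+H+.012),vel=.12)
    r.pause(.2); f0=r.observe()["ft_force"]
    hit=r.line_to(over(0,DI,j,.010+H-.003),vel=.02,guard=6)
    o=r.observe(); print("set",hit,o["tool_pos"].round(4),(o["ft_force"]-f0).round(1))
    r.set_gripper(.085); r.pause(.2)
    r.line_to(over(0,DI,j,UP),vel=.15); print("t",r.observe()["time"])
E
python3 - <<'E'
from h import *
from plant import robot
pick(robot,0)
cv2.imwrite("pics/b.png",robot.grab_frame("side"))
E
```

```text
down False [0.4379 0.1364 0.1207] [ 0.1 -0.5 -0.2]
grip 0.04218489408470729 [-0.4  0.7  5. ]
up 0.04256863205869215 [ 0.1 -0.5 -0.9] 5.7833
```

View pics/b.png

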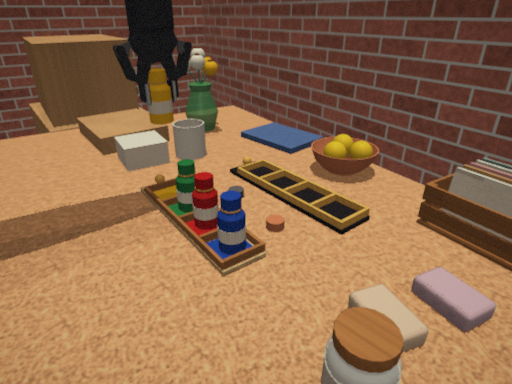

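The yellow bottle is held upright at (160,95) with a width of 42 mm, and the others are still standing. I'll place it in the far cell.

```bash
python3 - <<'E'
from h import *
from plant import robot
place(robot,3)
cv2.imwrite("pics/c.png",np.vstack([robot.grab_frame("side")[60:300],robot.grab_frame("top")[60:320]]))
E
```

```text
set True [ 0.6792 -0.1023  0.1167] [0.1 0.8 6. ]
t 11.7333
```

View pics/c.png

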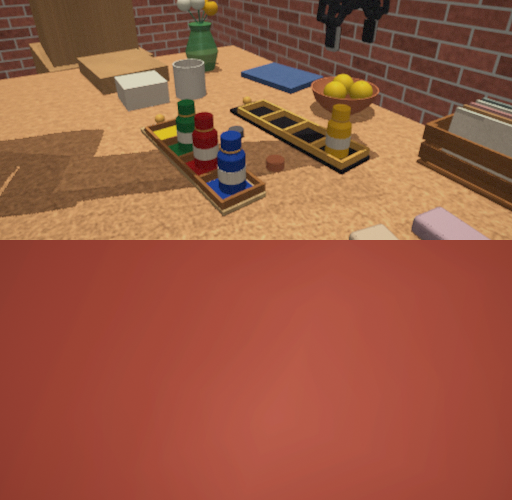

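The yellow bottle stands upright in the far cell at (340,135). The top view is blocked by the arm. Next is green.

```bash
python3 - <<'E'
from h import *
from plant import robot
for i in(1,2):
    if not pick(robot,i): break
    place(robot,3-i)
    cv2.imwrite(f"pics/d{i}.png",robot.grab_frame("side"))
E
```

```text
down False [0.4444 0.0606 0.1208] [ 0.1  0.  -0.3]
grip 0.04256951767610165 [-0.2 -0.5  4.2]
up 0.042499646552408246 [ 0.5  0.2 -1.8] 16.6917
set True [ 0.6711 -0.0267  0.1169] [0.2 0.9 6.8]
t 22.1083
down False [ 0.4509 -0.0152  0.1208] [-0.3  0.3 -0.1]
grip 0.04229572906141793 [0.3 0.9 6.1]
up 0.04234269270178283 [-0.  -0.3 -1.7] 26.8333
set True [0.6631 0.0488 0.1167] [-1.  -0.5  8. ]
t 32.15
```

View pics/d2.png

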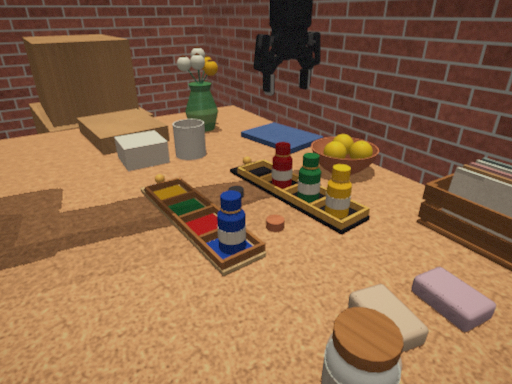

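Three bottles are standing in order: red (283,165), green (310,178), yellow (340,192). I'll move blue last, then retreat to the start position and check.

```bash
python3 - <<'E'
from h import *
from plant import robot
if pick(robot,3):
    place(robot,0)
    robot.goto_joints([59.318,5.964,5.575,89.605,0,77.527]); print(robot.observe()["time"])
cv2.imwrite("pics/e.png",np.vstack([robot.grab_frame("side")[60:300],robot.grab_frame("top")[60:320]]))
E
```

```text
down False [ 0.4574 -0.091   0.1208] [-0.6 -0.4  0.6]
grip 0.042141995441901635 [-0.1 -0.3  5.1]
up 0.04238558947427378 [-0.2 -0.1 -2.3] 36.9417
set True [0.655  0.1245 0.1167] [-0.8 -1.6  5.6]
t 42.6167
44.925
```

View pics/e.png

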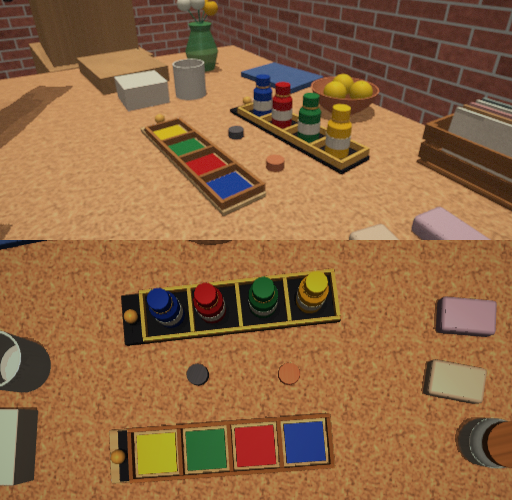

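All four bottles stand centred in their cells. From the display ball at (130,316) the order is blue, red, green, yellow, the reverse of the coasters. I'm handing the job in.

```bash
python3 -c "
from plant import robot
robot.job_done()"
```

```text
the job is handed in; nothing more can be done
```

All four bottles are in the display rack in reverse order: blue beside the display's ball, then red, green, and yellow in the farthest cell. I gripped each by its body, moved it across above the height of the others, and lowered it until it touched the cell floor before letting go. I handed the job in at about 45 s of the 106 s limit.

- **Final check:** the last side and top pictures show every bottle upright and centred in its own cell, the coasters still in the tray, and the arm clear. All four touched down with the tool within 1 mm of the height expected for the cell floor.
- **Forces:** the readings I took while gripping and placing were 8 N or less.
- **Disagreement:** the first fit of the tray's outline was off by up to 4.5 px. The predicted bottle positions still matched both the top and wrist pictures, and all four grasps succeeded first time.

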